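# Swing the hold-down over the ring with a tommy bar

### The arm

A 7-joint arm with a two-finger parallel gripper is mounted at the origin on a cart in front of the work surface, level with it; the furniture and walls round the work are solid. World frame = base frame: x ahead of the robot, y to its left, z up, the work surface at z = 0. Lengths are in m, angles in rad, forces in N, time in s.
With the tool pointing down it reaches from about 0.4 to 0.875 m from the base axis. Payload 19.3 kg.
Tool frame: the origin (TCP) lies between the finger pads; the fingertips stand bot.tcp_to_tips ahead of it and the grasp point (between the pads) is the TCP (bot.tcp_to_tips is the distance from the TCP to the fingertips, in m); z points along the fingers, y is the line along which they close (so a half turn about z gives the same grasp; the last joint's range is limited). The gripper opens to 85 mm and grips with 20 to 120 N. Pads are 22 mm wide; open, the fingers measure 114 mm over their backs; the gripper's body (76 mm by 85 mm) begins 54 mm behind the grasp point. The pads swing forward as they close: fully open they stand 13 mm farther back than shut.
Start: joints at [1.188, 0.521, -0.036, 1.599, 0.021, 1.021, -0.113], TCP at [0.192, -0.595, 0.25] pointing down, gripper open.
Joint ranges: [-2.91, 2.91], [-0.3, 2.13], [-1.5, 1.42], [0.17, 2.43], [-1.26, 4.41], [0.16, 1.93], [-2.52, 2.52]. Speed limits (rad/s): [1.89, 1.89, 2.39, 2.39, 3.01, 3.01, 3.01].

### API

Orientations are given as [roll, pitch, yaw] about the fixed x, y, z axes, in that order (R = Rz(yaw) Ry(pitch) Rx(roll)).
In Python, from workcell import telemetry, grab_frame, bot gives the robot as it stands. The module is installed in compiled form; this text tells all that it offers.
- The arm moves only by the shell command python3 -m crank 'ROWS' [FORCE]. ROWS is text: rows parted by semicolons, each of 7 numbers parted by spaces: the finger opening in m, from 0 to 0.0854, then the shift along the tool's x, y, z in m, then the turn, a rotation vector about the tool's x, y, z in degrees. A call has exactly 8 rows; each row shifts and turns the commanded pose from where the row before left it, along the tool's axes as they then stand; what a row does not reach is not made up. A row lasts 1/12 s, in which the tool goes at most 41.7 mm and 7.16 degrees, less where a joint would pass 70% of its speed; a pose out of reach is approached as far as the arm can. A call with a gripper value outside its range is refused whole. The fingers move at their own pace and stop on an object; FORCE is the grip in N (left out, the last holds). Time passes only in rows, so rows that do not move let the fingers close, or fill a call up. It gives the time, the measured TCP pose, the force, the opening and the grip force at its end, in the units of the state.
- telemetry.observe(): the state, without advancing time (a new reading comes with each control period).
- grab_frame(name): name is "scene" or "side" or "wrist"; returns a dict with "pixels" (384x512x3 uint8, red, green, blue), "depth" (384x512 float32, m along the optical axis (not along the pixel's ray), 0 where there is no reading), "vertical_fov" (degrees; the focal length in pixels is half the picture's height over the tangent of half this angle, whatever the lens; pixels are square), "cx", "cy" (the principal point, pixels), "R" (3x3) and "t" (3): a world point X has camera coordinates R X + t; the wrist camera has in their place "hand_eye" (4x4, takes a point from camera to tool coordinates, whose origin is the TCP and whose axes are the flange's). Camera axes: x right, y down, z forward; pixel columns grow to the right and rows downward; lengths in m; the calibration is good to about 2 mm. A picture is of the moment at which its call begins: read the wrist's pose just before it.
- bot.job_done(): hands the job in; it is judged then, once.
The state is a dict: "clock": time; "qpos": joint angles; "qd": joint speeds; "joint_efforts": joint torques, N m; "position": TCP position; "tool_rot": TCP orientation; "force": force on the tool from outside, world axes, zero at the start; "moment": the same for the moment, N m; "grip_width": finger opening in m; "finger_force": force on a finger pad.
Only numpy, scipy, OpenCV 4.12 (cv2) and the standard library are available. Lean on these libraries where they do the work, as an engineer would, in place of code of your own. Each camera call takes 0.05 s, during which the arm holds its last target. There are 200 camera calls.

### The job

Lock the dark ring down in its fixture: take the tommy bar from its notched rest, slide it right through the eye of the hold-down screw, and with the bar turn the screw clockwise (seen from above) until its finger lies over the ring, against the stop pin. Then draw the bar out and lay it back across both notches of its rest. Do not push on the fixture or the screw with the gripper itself, and leave the ring in its nest and the puck, bolt and tape roll where they are.

Things in the scene. Friction and masses are not known exactly. Their poses are not given: they have to be found in the camera images.
- tommy_bar: Loose steel bar, 185 mm long, 0.12 kg. Origin on its axis at the shoulder between the dark handle (18 mm diameter, from the origin to 95 mm along -x) and the bright rod (14 mm diameter, to 90 mm along +x, last 7 mm tapered). Centre of mass at x = -14 mm. It starts lying level in the rest, handle on the rest's -x side, origin within 5 mm of the middle of its place. It may roll about its axis.
- bar_tip (a point): The tip of the bar's rod, on its axis (90 mm from the bar's origin).
- bar_rest: Fixed dark rest: base 170 x 60 x 8 mm, two 12 mm thick forks with 90 degree V notches open upwards, at x = -70 mm (handle) and +60 mm (rod); fork tips 61 mm high, 55 mm over all in y. Origin on the worktop below the middle of the bar's place, z up, x along that place. The axis of a bar in the notches is 50 mm above the worktop at y = 0. Between the forks the bar is free from above.
- fixture: Fixed grey steel plate 180 x 110 x 12 mm on the worktop, with the hold-down screw (upright axis at x = -50 mm, y = 0), a round nest (centre x = +28 mm, y = 0, lip 7 mm high) for the ring, and a stop pin, top 42 mm above the worktop, at x = -22 mm, y = -12 mm. Origin under the plate's centre, z up.
- eye_centre (a point): Centre of the steel eye on top of the hold-down screw, on the screw's upright axis, 80 mm above the worktop; turns with the screw. Eye: 37 mm outside diameter, 20 mm thick, with a level 21 mm round hole along this frame's x, open at both ends; z up. The bar has 0.3 rad of play in it to either side. The finger (16 mm wide, 64 mm long, top 40 mm high) points 0.55 rad anticlockwise of this x.
- eye_screw (a joint): Turn of the hold-down screw, rad, growing clockwise seen from above: 0 fully open, 1.1 against the stop with the finger along the fixture's +x, over the ring and 2 mm above it. At value q the eye's x axis is 0.55 - q rad (anticlockwise) from the fixture's x. Starts between 0 and 0.25. Stiff (0.2 N m); stays where it is left.
- work_ring: Dark steel setting ring, 72 mm diameter, 18 mm high, lying loose in the nest of the fixture. Origin at the centre of its underside.
- puck: Bystander: black knob-topped puck, 43 mm diameter, 37 mm high. Origin at the centre of its underside.
- bolt: Bystander: small hexagon-head bolt standing on its head, 17 x 20 x 41 mm. Origin at the centre of its underside.
- tape_roll: Bystander: roll of tape lying flat, 48 mm diameter, 18 mm high. Origin at the centre of its underside.

How it is judged:
On the way, in this order (a step that is already met when the one before it is completed fails the run):
1. the bar is through the eye, its tip out on the far side (y of bar_tip in the frame of eye_centre between -0.032 and 0.032 m and z of bar_tip in the frame of eye_centre between -0.015 and 0.015 m and y of tommy_bar in the frame of eye_centre between -0.032 and 0.032 m and z of tommy_bar in the frame of eye_centre between -0.015 and 0.015 m and ((x of bar_tip in the frame of eye_centre above 0.012 m and x of tommy_bar in the frame of eye_centre below -0.005 m) or (x of bar_tip in the frame of eye_centre below -0.012 m and x of tommy_bar in the frame of eye_centre above 0.005 m))), for 0.1 s.
2. with the bar still through the eye, the screw is turned to its stop (within 0.1 rad) (all of step 1 and value of joint eye_screw above 1 rad), for 0.1 s.
At the end, for the whole second after the job is handed in: The screw is within 0.1 rad of its stop, the ring within 10 mm of where it lay, and the bar at rest in both notches: origin within 20 mm along and 8 mm across of the rest's, axis 44 to 56 mm above the worktop, within 0.1 rad of the rest's x (either way round) (value of joint eye_screw above 1 rad and x of tommy_bar in the frame of bar_rest between -0.02 and 0.02 m and y of tommy_bar in the frame of bar_rest between -0.008 and 0.008 m and z of tommy_bar in the frame of bar_rest between 0.044 and 0.056 m and angle between the x axis of tommy_bar and the x axis of bar_rest, either way round below 0.1 rad and linear speed of tommy_bar below 0.02 m/s and distance of work_ring from where it was at the start of the episode below 0.01 m); the robot touches nothing.
It fails at once if the gripper or arm pushes on the fixture or its screw with more than 3 N (contact force between any of the fingers, the arm and fixture above 3 N).
It fails at once if the ring in the nest is shifted by more than 10 mm (distance of work_ring from where it was at the start of the episode above 0.01 m).
It fails at once if the puck, bolt or tape roll is moved by more than 20 mm (distance of any of puck, bolt, tape_roll from where it was at the start of the episode above 0.02 m).
It also fails if it takes over 59 s, if anything falls off the work surface, if the arm or the gripper's body presses on something with over 40 N, if the wrist force passes 120 N, or if a joint passes its speed limit or range.

## Working session

There is one attempt and no reset: what is moved stays moved. The work goes in short steps, Python scripts to look and compute and a shell command to move; the robot and the scene stay as the last step left them, time stands still between calls to the robot, and variables do not carry over. Pictures are saved under pics/ and viewed, at most 13 in all, crops included, and the job is handed in when it is done.

```bash
mkdir -p pics; cat > h.py <<'E'
import numpy as np, cv2
from workcell import telemetry, grab_frame, bot
from scipy.spatial.transform import Rotation as Ro
def pose():
    s=telemetry.observe(); return np.array(s["position"]), Ro.from_euler('xyz',s["tool_rot"]).as_matrix(), s
def shot(n):
    p,R,s=pose(); f=grab_frame(n)
    if n=="wrist":
        T=np.eye(4);T[:3,:3]=R;T[:3,3]=p; M=T@np.array(f["hand_eye"])
        f["C"]=M[:3,3]; f["A"]=M[:3,:3]
    else:
        f["A"]=np.array(f["R"]).T; f["C"]=-f["A"]@np.array(f["t"])
    f["f"]=192/np.tan(np.radians(f["vertical_fov"])/2); return f
def ray(f,u,v): return f["A"]@np.array([(u-f["cx"])/f["f"],(v-f["cy"])/f["f"],1])
def onz(f,u,v,z):
    d=ray(f,u,v); return f["C"]+d*(z-f["C"][2])/d[2]
def cloud(f):
    v,u=np.mgrid[:384,:512]; d=f["depth"]
    c=np.stack([(u-f["cx"])/f["f"]*d,(v-f["cy"])/f["f"]*d,d],-1)
    return c@f["A"].T+f["C"]
def proj(f,X):
    c=f["A"].T@(np.array(X)-f["C"]); return c[:2]/c[2]*f["f"]+[f["cx"],f["cy"]]
E
python3 - <<'E'
from h import *
import pickle
for n in ["scene","side"]:
    f=shot(n); pickle.dump(f,open(n+'.pkl','wb'))
    cv2.imwrite(f'pics/{n}0.png',f["pixels"][...,::-1]); print(n,f["C"],f["f"],f["A"][:,2])
p,R,s=pose(); print(s, bot.tcp_to_tips)
E
```

```text
scene [-0.05646338 -0.63449651  0.46203423] 369.8939371518147 [ 0.61731448  0.6873704  -0.38268103]
side [0.12405434 1.00162579 0.97463624] 469.401929376906 [ 0.26969945 -0.70243521 -0.65867062]
{'clock': 0.1, 'qpos': array([ 1.18780247,  0.52193088, -0.03632177,  1.59992717,  0.02119196,
        1.02111477, -0.11282491]), 'qd': array([ 1.59369843e-03, -7.31835767e-04,  1.59137295e-03, -5.90415855e-04,
        2.17923300e-04,  1.05932598e-03, -9.08791637e-05]), 'joint_efforts': array([ 6.50715912e-03, -9.28508091e+01,  1.98521890e+00, -3.70541704e+01,
        1.82050082e-02,  5.38768043e-03, -5.71914177e-05]), 'position': array([ 0.1922075 , -0.59442176,  0.24980654]), 'tool_rot': array([-3.14059931e+00,  6.56461398e-05,  3.12748459e-01]), 'force': array([ 0.14263049, -0.40056979,  0.04744339]), 'moment': array([ 0.03960629, -0.02037018,  0.00810406]), 'finger_force': 0.0, 'grip_width': 0.08529292134930443} 0.019
```

View pics/scene0.png

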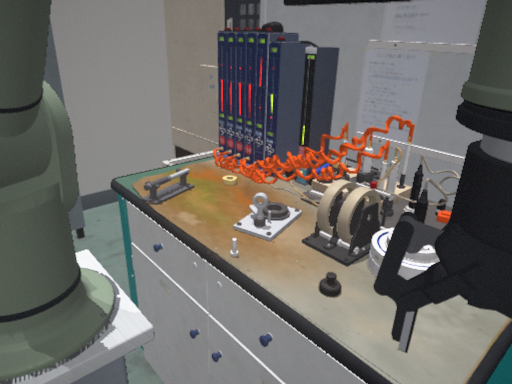

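View pics/side0.png

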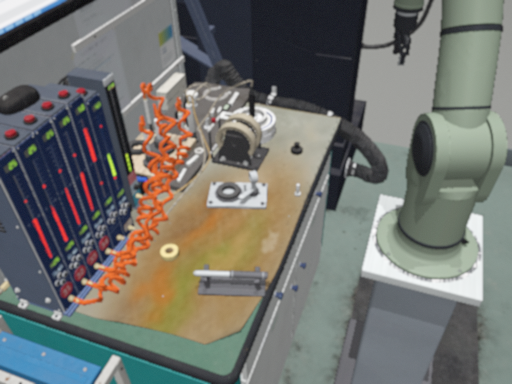

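The scene view shows the rest at about (168,186), the fixture at (268,218), bolt (234,247), puck (330,285) and tape (230,181). The side view shows the rest at (232,282), the fixture at (238,194) and the eye at (253,180). I'll enlarge these and get coarse positions.

```bash
python3 - <<'E'
from h import *
import pickle
s=pickle.load(open('side.pkl','rb')); c=pickle.load(open('scene.pkl','rb'))
def cr(f,u0,v0,w,h): return cv2.resize(f["pixels"][v0:v0+h,u0:u0+w,::-1],(400,300),interpolation=cv2.INTER_CUBIC)
im=np.vstack([np.hstack([cr(s,185,250,100,75),cr(s,195,160,80,60)]),np.hstack([cr(c,138,155,64,48),cr(c,228,182,80,60)])])
cv2.imwrite('pics/crops.png',im)
P=cloud(s)
for n,(u,v,z) in dict(barL=(197,272,.05),barR=(263,277,.05),restL=(200,290,.008),restR=(262,294,.008),eye=(253,180,.08),plateTL=(211,182,.012),plateTR=(268,181,.012),plateBL=(208,208,.012),plateBR=(266,208,.012),ring=(230,189,.03),bolt=(297,190,.02),puck=(297,149,.02),tape=(169,251,.01)).items(): print(n,onz(s,u,v,z).round(3),P[v,u].round(3))
E
```

```text
barL [0.537 0.348 0.05 ] [0.534 0.353 0.057]
barR [0.375 0.309 0.05 ] [0.374 0.312 0.054]
restL [0.524 0.369 0.008] [0.524 0.368 0.007]
restR [0.371 0.329 0.008] [0.372 0.328 0.006]
eye [ 0.515 -0.002  0.08 ] [ 0.515 -0.003  0.079]
plateTL [ 0.669 -0.027  0.012] [ 0.671 -0.031  0.008]
plateTR [ 0.497 -0.089  0.012] [ 0.502 -0.103  0.   ]
plateBL [0.627 0.088 0.012] [ 0.635  0.075 -0.002]
plateBR [0.462 0.032 0.012] [ 0.467  0.02  -0.   ]
ring [0.589 0.005 0.03 ] [ 0.599 -0.017  0.009]
bolt [ 0.395 -0.067  0.02 ] [ 0.394 -0.063  0.024]
puck [ 0.455 -0.274  0.02 ] [ 0.457 -0.282  0.014]
tape [0.659 0.278 0.01 ] [ 0.665  0.271 -0.   ]
```

View pics/crops.png

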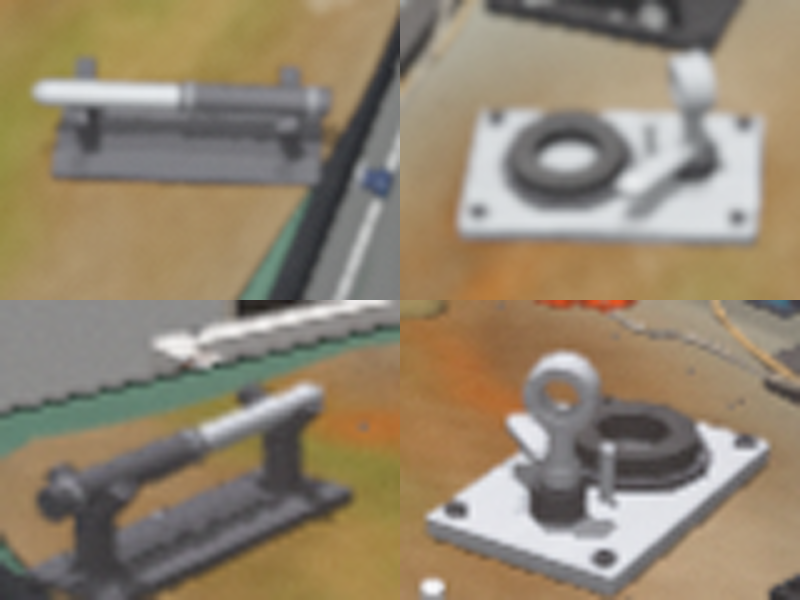

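The crops show the bright rod pointing away from the robot, with the dark handle on the near side. The eye is bright and open, and the finger sits left of the ring. I'll move over the fixture for a close look.

```bash
r="0.085 .0262 -.0286 -.005 0 0 0"; python3 -m crank '0.085 .026 -.0285 -.006 0 0 0;0.085 .026 -.0285 -.006 0 0 0;0.085 .026 -.0285 -.006 0 0 0;0.085 .026 -.0285 -.006 0 0 0;0.085 .026 -.0285 -.006 0 0 0;0.085 .026 -.0285 -.006 0 0 0;0.085 .026 -.0285 -.006 0 0 0;0.085 .026 -.0285 -.006 0 0 0' && python3 -m crank '0.085 .026 -.0285 -.006 0 0 0;0.085 .026 -.0285 -.006 0 0 0;0.085 .026 -.0285 -.006 0 0 0;0.085 .026 -.0285 -.006 0 0 0;0.085 .026 -.0285 -.006 0 0 0;0.085 .026 -.0285 -.006 0 0 0;0.085 .026 -.0285 -.006 0 0 0;0.085 0 0 0 0 0 0'
python3 - <<'E'
from h import *
import pickle
f=shot("wrist"); pickle.dump(f,open('w1.pkl','wb')); print(f["C"],f["A"][:,2],f["f"],proj(f,[.515,-.002,.08]))
cv2.imwrite('pics/w1.png',f["pixels"][...,::-1])
E
```

```text
clock: 0.77
position: [0.3203, -0.3119, 0.2985]
tool_rot: [-3.142, 0.0, 0.313]
force: [1.5, -0.7, 0.0]
grip_width: 0.0848
finger_force: 0.0
clock: 1.43
position: [0.4342, -0.0616, 0.3414]
tool_rot: [-3.141, -0.003, 0.32]
force: [0.2, 0.9, -0.7]
grip_width: 0.0851
finger_force: 0.0
[ 0.51253853 -0.03651233  0.46483089] [-0.29780031 -0.09783334 -0.94960182] 316.9074979583654 [232.51384511  78.21304185]
```

View pics/w1.png

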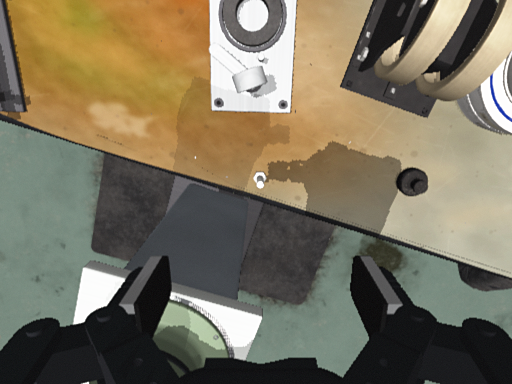

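The wrist view shows the plate at (210–297, 0–110), the eye's top bar at about (250,78) with its axis tilted, the bolt at (260,179) and the puck at (412,181). I'll move forward and lower for a second, better view.

```bash
python3 -m crank '0.085 .025 0 .02 0 0 0;0.085 .025 0 .02 0 0 0;0.085 .025 0 .02 0 0 0;0.085 .025 0 .02 0 0 0;0.085 .01 0 0 0 0 0;0.085 0 0 0 0 0 0;0.085 0 0 0 0 0 0;0.085 0 0 0 0 0 0'
python3 - <<'E'
from h import *
import pickle
f=shot("wrist"); pickle.dump(f,open('w2.pkl','wb')); print(f["C"],f["A"][:,2],f["f"],proj(f,[.515,-.002,.08]))
cv2.imwrite('pics/w2.png',cv2.resize(f["pixels"][...,::-1],(768,576)))
E
```

```text
clock: 2.15
position: [0.5359, -0.0349, 0.2611]
tool_rot: [3.141, -0.0, 0.312]
force: [-0.1, 0.3, -0.4]
grip_width: 0.0851
finger_force: 0.0
[ 0.61467194 -0.01010231  0.38431386] [-0.30039136 -0.09765173 -0.94880407] 316.9074979583654 [221.94711008 186.57572335]
```

View pics/w2.png

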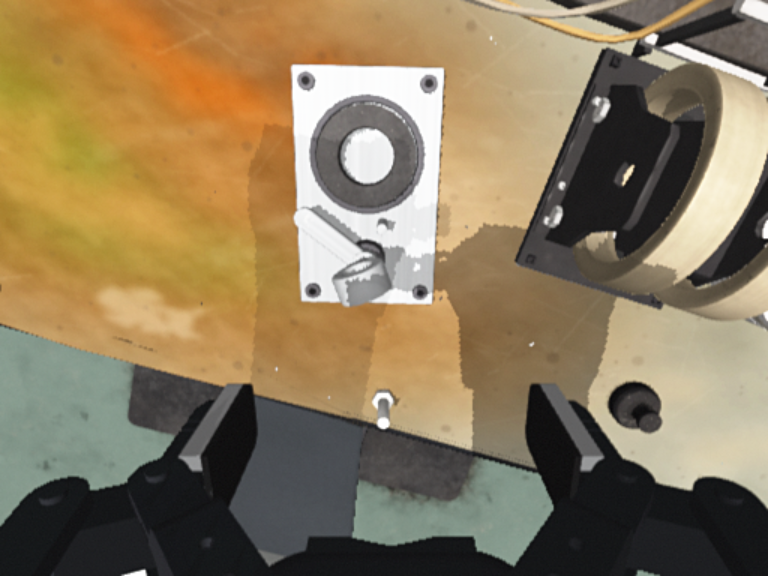

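The 768-px view shows the plate corners at about (291,65), (444,68), (302,302) and (433,304). The screw base is at (370,248), the eye at (362,278), the finger tip at (300,213) and the pin at (384,224). Next I'll fit the fixture pose, finger direction and eye pose.

```bash
python3 - <<'E'
from h import *
import pickle
w2=pickle.load(open('w2.pkl','rb'));w1=pickle.load(open('w1.pkl','rb'));sd=pickle.load(open('side.pkl','rb'))
hsv=cv2.cvtColor(w2["pixels"],cv2.COLOR_RGB2HSV)
def fix(f,box):
    hsv=cv2.cvtColor(f["pixels"],cv2.COLOR_RGB2HSV)
    m=((hsv[...,1]<60)&(hsv[...,2]>110)).astype(np.uint8); k=np.zeros_like(m); k[box[1]:box[3],box[0]:box[2]]=1; m*=k
    m=cv2.morphologyEx(m,cv2.MORPH_OPEN,np.ones((3,3)))
    c=max(cv2.findContours(m,0,2)[0],key=cv2.contourArea)[:,0]
    return c
c=fix(w2,(180,35,310,215)); q=cv2.approxPolyDP(cv2.convexHull(c),6,True)[:,0]; print('corners px',q.tolist())
pts=np.array([onz(w2,u,v,.012)[:2] for u,v in q]); print(pts.round(4))
# holes corners (dark) as finer check
for (u,v) in [(306,80),(429,83),(313,291),(420,293)]: print('hole',onz(w2,u/1.5,v/1.5,.012).round(4))
for n,f,b in [('w2',w2,(180,35,310,215)),('w1',w1,(205,0,300,115)),('side',sd,(195,160,275,215))]:
    P=cloud(f)[b[1]:b[3],b[0]:b[2]].reshape(-1,3); P=P[(np.abs(P[:,0]-.51)<.09)&(np.abs(P[:,1]-.01)<.09)]
    E=P[(P[:,2]>.064)&(P[:,2]<.11)]
    print(n,'plate z',np.median(P[(P[:,2]<.02)&(P[:,2]>.005)][:,2]) ,'eye n',len(E),E.mean(0).round(4),'ztop',np.sort(E[:,2])[-8:].round(4))
    if len(E)>5:
        r=cv2.minAreaRect((E[:,:2]*1e4).astype(np.float32)); bx=cv2.boxPoints(r)/1e4; print('  rect c',np.array(r[0])/1e4,np.array(r[1])/10,r[2])
    F=P[(P[:,2]>.034)&(P[:,2]<.045)]
    if len(F)>10: print('  finger n',len(F),F.mean(0).round(4), cv2.fitLine(F[:,:2].astype(np.float32),cv2.DIST_HUBER,0,.001,.001).ravel().round(4))
E
```

```text
corners px [[195, 43], [295, 45], [287, 202], [201, 200]]
[[ 0.6382  0.0704]
 [ 0.6691 -0.0319]
 [ 0.4982 -0.0829]
 [ 0.4679  0.0199]]
hole [0.6314 0.0587 0.012 ]
hole [ 0.6566 -0.0261  0.012 ]
hole [0.4785 0.0129 0.012 ]
hole [ 0.5038 -0.0717  0.012 ]
w2 plate z 0.011525946638212686 eye n 920 [ 0.5234 -0.0199  0.09  ] ztop [0.0986 0.0987 0.0987 0.0988 0.099  0.099  0.0991 0.0991]
  rect c [ 0.52079858 -0.01998308] [19.95708923 36.72416992] 37.400489807128906
  finger n 831 [0.5348 0.0084 0.0393] [0.2524 0.9676 0.536  0.0171]
w1 plate z 0.01159884195399774 eye n 625 [ 0.5207 -0.0207  0.0936] ztop [0.0989 0.0991 0.0992 0.0992 0.0993 0.0995 0.0995 0.0997]
  rect c [ 0.52056616 -0.02025874] [20.00245361 36.86240234] 37.21970748901367
  finger n 551 [0.5359 0.0131 0.0395] [0.1757 0.9844 0.5336 0.0048]
side plate z 0.010925277764662678 eye n 97 [ 0.5187 -0.0089  0.0853] ztop [0.0984 0.0984 0.0984 0.0987 0.0987 0.0992 0.0992 0.1001]
  rect c [ 0.52103301 -0.01432806] [20.25222626 36.5375    ] 37.11704635620117
  finger n 101 [0.5332 0.0106 0.0386] [0.3378 0.9412 0.5306 0.0114]
```

The eye fit agrees across views: centre (0.5207,-0.0202), top 0.099, yaw 0.651. The fixture yaw is 0.289, so q≈0.19. Now the rest.

```bash
python3 -m crank '0.085 .004 -.037 0 0 0 0;0.085 .004 -.037 0 0 0 0;0.085 .004 -.037 0 0 0 0;0.085 .004 -.037 0 0 0 0;0.085 .004 -.037 0 0 0 0;0.085 .004 -.037 0 0 0 0;0.085 .004 -.037 0 0 0 0;0.085 .004 -.037 0 0 0 0' >/dev/null&& python3 -m crank '0.085 .004 -.037 0 0 0 0;0.085 .004 -.037 0 0 0 0;0.085 0 0 0 0 0 0;0.085 0 0 0 0 0 0;0.085 0 0 0 0 0 0;0.085 0 0 0 0 0 0;0.085 0 0 0 0 0 0;0.085 0 0 0 0 0 0'
cat > meas.py <<'E'
from h import *
import pickle,sys
f=shot("wrist"); pickle.dump(f,open(sys.argv[1]+'.pkl','wb'))
cv2.imwrite('pics/%s.png'%sys.argv[1],f["pixels"][...,::-1])
P=cloud(f); n=np.isfinite(P).all(-1)&(f["depth"]>0)&(np.hypot(P[...,0]-.456,P[...,1]-.33)<.13)
hsv=cv2.cvtColor(f["pixels"],cv2.COLOR_RGB2HSV)
B=P[n&(P[...,2]>.045)&(P[...,2]<.075)]; V=hsv[n&(P[...,2]>.045)&(P[...,2]<.075)][:,2]
print('n',len(B)); rod=B[(V>130)]; 
l=cv2.fitLine(rod[:,:2].astype(np.float32),cv2.DIST_HUBER,0,.001,.001).ravel(); d=l[:2]*np.sign(l[0]); print('rod yaw',np.arctan2(d[1],d[0]),'pt',l[2:])
t=(rod[:,:2]-l[2:])@d; w=(rod[:,:2]-l[2:])@[-d[1],d[0]]
print('rod t',np.percentile(t,[.5,99.5]),'w',np.percentile(w,[1,99]),'ends',l[2:]+d*t.max(),l[2:]+d*t.min(),'ztop',np.percentile(rod[:,2],95))
a=(B[:,:2]-l[2:])@d; b=(B[:,:2]-l[2:])@[-d[1],d[0]]; o=abs(b)<.008
print('all along',a[o].min(),a[o].max(),'handle ztop',np.percentile(B[o&(V<=130)&(abs(b)<.003)][:,2],50),'rod z mid',np.percentile(rod[abs(w)<.002][:,2],50))
Q=P[n&(P[...,2]>.003)&(P[...,2]<.013)&(hsv[...,2]<110)&(hsv[...,1]<90)]
r=cv2.minAreaRect((Q[:,:2]*1e4).astype(np.float32)); print('base',np.array(r[0])/1e4,np.array(r[1])/10,r[2],len(Q))
E
python3 meas.py w3
```

```text
clock: 3.53
position: [0.4612, 0.3292, 0.2606]
tool_rot: [3.141, -0.0, 0.311]
force: [0.7, 0.1, -0.4]
grip_width: 0.0851
finger_force: 0.0
n 3194
rod yaw 0.283677 pt [0.49300134 0.33506283]
rod t [-0.12300667  0.05289726] w [-0.00796714  0.00656599] ends [0.54396365 0.34992036] [0.37350309 0.30022436] ztop 0.057710007553191674
all along -0.13130583695899645 0.053083924230501935 handle ztop 0.05792673640321583 rod z mid 0.05637634319049126
base [0.4550957  0.32119883] [169.00870361  58.68287964] 15.358663558959961 1225
```

View pics/w3.png

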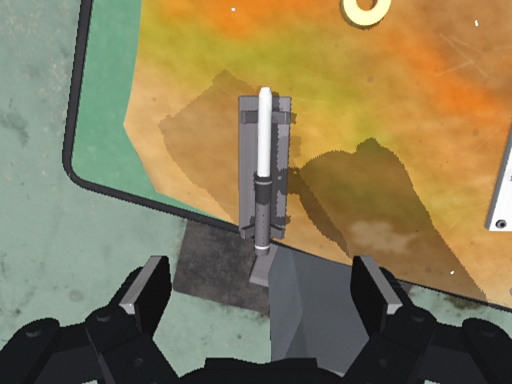

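The view shows the rest at (240–290, 95–240) and the bar with its tip at (265,88), shoulder at (262,180) and butt at (262,252). I'll refine the axis from the top ridge points, then compute the grasp shift.

```bash
cat >> h.py <<'E'
def togo(X,yaw):
    p,R,s=pose(); y0=s["tool_rot"][2]; e=yaw-y0
    sh=R.T@(np.array(X)-p); print('shift tool',(sh*1000).round(1),'mm; turn tool z',np.degrees(-e).round(2),'deg; tilt',np.degrees(Ro.from_matrix(R).as_rotvec()).round(2))
E
python3 - <<'E'
from h import *
import pickle
f=pickle.load(open('w3.pkl','rb')); P=cloud(f)
d=np.array([.962,.274]); n=np.array([-.274,.962]); o=np.array([.4576,.3247])
a=(P[...,:2]-o)@d; b=(P[...,:2]-o)@n
z=P[...,2]; ok=(abs(b)<.03)&(z>.046)&(z<.066)
X=[]
for t in np.arange(-.09,.085,.01):
    k=ok&(abs(a-t)<.005)&(abs(b)<.014)
    lo,hi=np.percentile(b[k],[1,99]); print(round(t,3),'b',(1e3*lo).round(1),(1e3*hi).round(1),'mid',(500*(lo+hi)).round(1),'z',z[k].max().round(4))
for t in (-.07,.06):
    k=(abs(a-t)<.006)&(abs(b)<.04)&(z>.054)&(z<.066)&(abs(b)>.012)
    print('fork',t,1e3*np.percentile(b[k],[1,99]),z[k].max())
for yaw in (.27,): togo(o-.035*np.array([np.cos(yaw),np.sin(yaw)]).tolist()+np.zeros(2) if 0 else np.r_[o-.035*d,.05],yaw)
E
```

```text
-0.09 b -10.8 7.0 mid -1.9 z 0.0587
-0.08 b -10.3 7.2 mid -1.6 z 0.0593
-0.07 b -13.4 13.3 mid -0.1 z 0.0597
-0.06 b -13.1 13.4 mid 0.2 z 0.0607
-0.05 b -10.2 7.0 mid -1.6 z 0.059
-0.04 b -9.8 7.2 mid -1.3 z 0.0599
-0.03 b -9.4 7.5 mid -0.9 z 0.0602
-0.02 b -9.5 7.8 mid -0.8 z 0.0597
-0.01 b -9.7 8.1 mid -0.8 z 0.0595
-0.0 b -9.3 8.2 mid -0.5 z 0.0595
0.01 b -6.6 6.5 mid -0.0 z 0.0581
0.02 b -7.3 5.7 mid -0.8 z 0.0582
0.03 b -6.9 6.0 mid -0.4 z 0.0577
0.04 b -6.4 6.3 mid -0.0 z 0.0575
0.05 b -6.9 6.6 mid -0.1 z 0.0579
0.06 b -13.5 13.9 mid 0.2 z 0.0577
0.07 b -13.2 13.1 mid -0.1 z 0.0578
0.08 b -5.7 7.4 mid 0.8 z 0.0577
fork -0.07 [-24.62628518  21.16350152] 0.057275380366024975
fork 0.06 [-24.59573702  25.08062318] 0.06060448185857997
shift tool [-39.9   2.2 210.5] mm; turn tool z 2.38 deg; tilt [1.7781e+02 2.7920e+01 3.0000e-02]
```

```bash
python3 -m crank '0.085 -.020 .0017 .015 0 0 1.3;0.085 -.020 .0017 .015 0 0 0;0.085 0 0 .03 0 0 0;0.085 0 0 .03 0 0 0;0.085 0 0 .03 0 0 0;0.085 0 0 .02 0 0 0;0.085 0 0 .01 0 0 0;0.085 0 0 0 0 0 0' 40
python3 -c "
from h import *
togo([.4243,.3140,.05],.288)"
```

```text
clock: 4.25
position: [0.4229, 0.3145, 0.1087]
tool_rot: [3.141, 0.003, 0.29]
force: [-0.8, -0.6, -0.5]
grip_width: 0.0851
finger_force: 0.0
shift tool [ 1.3  0.8 58.7] mm; turn tool z 0.11 deg; tilt [178.04  25.99  -0.23]
```

```bash
python3 -m crank '0.085 .001 .001 .02 0 0 0;0.085 0 0 .02 0 0 0;0.085 0 0 .012 0 0 0;0.085 0 0 .0065 0 0 0;0.085 0 0 0 0 0 0;0.018 0 0 0 0 0 0;0.018 0 0 0 0 0 0;0.018 0 0 0 0 0 0' 40; python3 -m crank '0 0 0 0 0 0 0;0 0 0 0 0 0 0;0 0 0 0 0 0 0;0 0 0 0 0 0 0;0 0 0 0 0 0 0;0 0 0 0 0 0 0;0 0 0 0 0 0 0;0 0 0 0 0 0 0' 60
python3 -c "
from h import *
p,R,s=pose();print(p,s['tool_rot'])"
```

```text
clock: 4.92
position: [0.4252, 0.3148, 0.0527]
tool_rot: [-3.141, -0.001, 0.29]
force: [0.5, 0.1, -0.5]
grip_width: 0.051
finger_force: 0.0
clock: 5.58
position: [0.4248, 0.315, 0.0522]
tool_rot: [-3.141, -0.001, 0.29]
force: [-1.1, 2.0, 5.8]
grip_width: 0.0162
finger_force: 58.4
[0.42484648 0.31503531 0.0522417 ] [-3.14088786e+00 -7.20161949e-04  2.90332650e-01]
```

```bash
python3 -m crank '0 0 0 -.005 0 0 0;0 0 0 -.02 0 0 0;0 0 0 -.03 0 0 0;0 0 0 -.03 0 0 -4;0 0 0 -.025 0 0 -5;0 0 0 0 0 0 -6;0 0 0 0 0 0 -5.7;0 0 0 0 0 0 0' 100
python3 -c "
from h import *
togo([.4022,-.1105,.16],.651)"
```

```text
clock: 6.25
position: [0.425, 0.3142, 0.1624]
tool_rot: [3.141, -0.001, 0.656]
force: [-0.2, -0.8, -1.0]
grip_width: 0.0154
finger_force: 97.7
shift tool [-277.1  322.6    2.3] mm; turn tool z 0.29 deg; tilt [1.704e+02 5.799e+01 5.000e-02]
```

```bash
python3 -m crank '0 -.023 .027 0 0 0 .3;0 -.023 .027 0 0 0 0;0 -.023 .027 0 0 0 0;0 -.023 .027 0 0 0 0;0 -.023 .027 0 0 0 0;0 -.023 .027 0 0 0 0;0 -.023 .027 0 0 0 0;0 -.023 .027 0 0 0 0' ; python3 -m crank '0 -.023 .027 0 0 0 0;0 -.023 .027 0 0 0 0;0 -.023 .027 0 0 0 0;0 -.023 .0255 0 0 0 0;0 0 0 0 0 0 0;0 0 0 0 0 0 0;0 0 0 0 0 0 0;0 0 0 0 0 0 0'
python3 - <<'E'
from h import *
togo([.4022,-.1105,.0815],.651)
import pickle
f=shot("wrist"); pickle.dump(f,open('w4.pkl','wb'))
cv2.imwrite('pics/w4.png',f["pixels"][...,::-1])
p,R,s=pose(); P=(cloud(f)-p)@R  # tool frame
hs=cv2.cvtColor(f["pixels"],cv2.COLOR_RGB2HSV)
for t in np.arange(-.06,.14,.01):
    k=(abs(P[...,0]-t)<.005)&(abs(P[...,1])<.02)&(P[...,2]<.03)&(P[...,2]>-.02)
    if k.sum()>5: print(round(t,2),k.sum(),'y',1e3*np.percentile(P[k][:,1],[2,98]).round(4),'ztop',P[k][:,2].min().round(4))
k=(P[...,0]>.05)&(abs(P[...,1])<.02)&(P[...,2]<.03)&(P[...,2]>-.02); print('tip',P[k][:,0].max())
print('eye px',proj(f,[.5207,-.0202,.08]))
E
```

```text
clock: 6.92
position: [0.4075, 0.0296, 0.1618]
tool_rot: [-3.141, 0.0, 0.642]
force: [0.8, -0.4, -0.3]
grip_width: 0.0152
finger_force: 97.8
clock: 7.58
position: [0.3989, -0.1083, 0.1618]
tool_rot: [-3.141, -0.0, 0.646]
force: [0.7, 0.8, -1.8]
grip_width: 0.0151
finger_force: 97.8
shift tool [ 1.3  3.8 80.3] mm; turn tool z -0.28 deg; tilt [-1.7067e+02 -5.7130e+01 -1.0000e-02]
-0.05 7 y [-7.8  9.9] ztop 0.0017
-0.04 389 y [-7.6  9.8] ztop -0.0072
-0.03 593 y [-7.3  9.5] ztop -0.0071
-0.02 628 y [-6.6  8.9] ztop -0.0071
-0.01 758 y [-7.6  9.8] ztop -0.0189
0.0 950 y [-7.8 10.1] ztop -0.02
0.01 2840 y [-19.   19.2] ztop -0.02
0.02 864 y [-7.3  9.5] ztop -0.0072
0.03 1015 y [-7.1  9.5] ztop -0.0079
0.04 762 y [-5.6  7.6] ztop -0.0053
0.05 842 y [-5.5  7.9] ztop -0.0053
0.06 902 y [-5.6  7.7] ztop -0.0056
0.07 967 y [-5.5  7.5] ztop -0.0058
0.08 1055 y [-5.6  7.8] ztop -0.0055
0.09 1147 y [-5.5  7.6] ztop -0.0056
0.1 1246 y [-5.6  7.6] ztop -0.0058
0.11 765 y [-5.8  7.7] ztop -0.0055
tip 0.11142371645371305
eye px [263.70710678 -41.69546887]
```

View pics/w4.png

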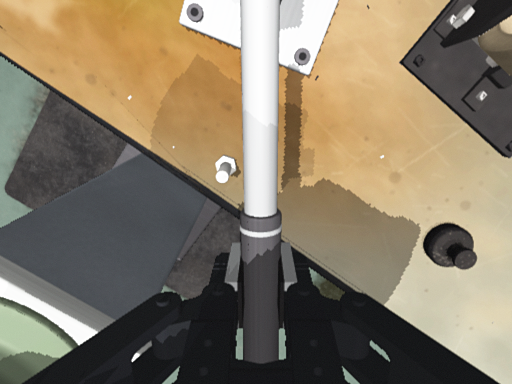

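The bar lies straight along tool x. The camera sees it about 1 mm to +y and 1.6 mm below the TCP. I'll descend to the pre-insertion pose and check with the scene camera.

```bash
python3 -c "
from h import *
togo([.4018,-.1096,.082],.651)"
python3 -m crank '0 .0012 .003 .01 0 0 -.25;0 0 0 .02 0 0 0;0 0 0 .02 0 0 0;0 0 0 .02 0 0 0;0 0 0 .01 0 0 0;0 0 0 0 0 0 0;0 0 0 0 0 0 0;0 0 0 0 0 0 0'
python3 - <<'E'
from h import *
togo([.4018,-.1096,.082],.651)
import pickle
f=shot("scene"); pickle.dump(f,open('s2.pkl','wb'))
u,v=proj(f,[.5207,-.0202,.08]).astype(int); print(u,v, proj(f,[.5003,-.0343,.08]))
cv2.imwrite('pics/s2.png',cv2.resize(f["pixels"][v-45:v+45,u-60:u+60,::-1],(800,600),interpolation=cv2.INTER_CUBIC))
E
```

```text
shift tool [ 1.4  2.9 79.8] mm; turn tool z -0.24 deg; tilt [-1.7066e+02 -5.7200e+01 -1.0000e-02]
clock: 8.3
position: [0.4019, -0.1105, 0.0821]
tool_rot: [3.141, -0.0, 0.651]
force: [0.7, 0.3, -2.1]
grip_width: 0.015
finger_force: 97.8
shift tool [ 0.5 -0.8  0.1] mm; turn tool z 0.01 deg; tilt [1.7054e+02 5.7580e+01 3.0000e-02]
260 199 [258.10083846 203.60222878]
```

View pics/s2.png

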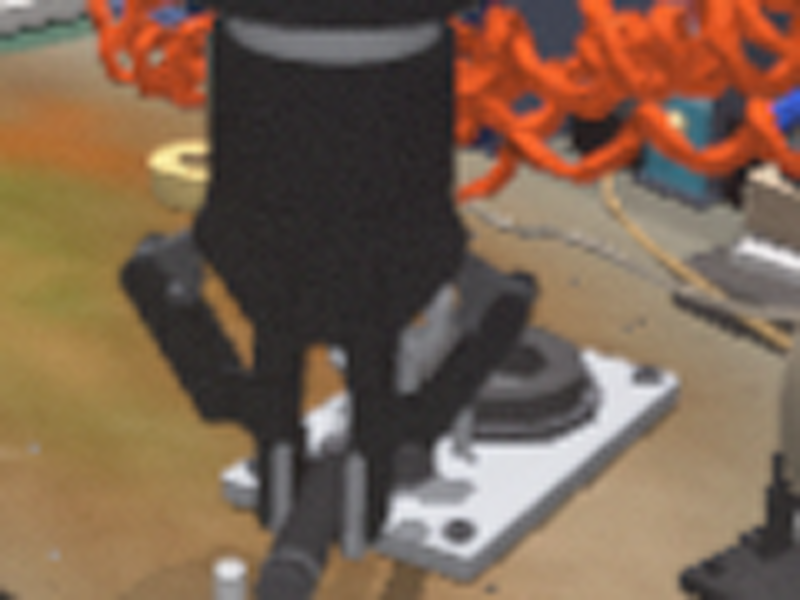

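The gripper hides the eye from here, so I'll go by the measurement. I'll enter slowly and watch the force.

```bash
python3 -m crank '0 .0005 -.0008 0 0 0 0;0 .005 0 0 0 0 0;0 .005 0 0 0 0 0;0 .005 0 0 0 0 0;0 .005 0 0 0 0 0;0 .005 0 0 0 0 0;0 0 0 0 0 0 0;0 0 0 0 0 0 0'
python3 - <<'E'
from h import *
p,R,s=pose(); print(p,s['tool_rot'],s['force'],s['moment'])
f=shot("side"); v=proj(f,[.5207,-.0202,.08]).astype(int); print(v)
cv2.imwrite('pics/sd2.png',cv2.resize(f["pixels"][v[1]-30:v[1]+30,v[0]-40:v[0]+40,::-1],(800,600),interpolation=cv2.INTER_CUBIC))
E
```

```text
clock: 9.02
position: [0.4215, -0.0945, 0.0817]
tool_rot: [-3.141, -0.0, 0.651]
force: [-0.2, -0.2, -1.3]
grip_width: 0.0149
finger_force: 97.8
[ 0.42150958 -0.09454466  0.08173939] [-3.14149657e+00 -1.50768566e-05  6.51027373e-01] [-0.18044271 -0.18442977 -1.25766225] [-0.03394127  0.02482658 -0.02147645]
[253 175]
```

View pics/sd2.png

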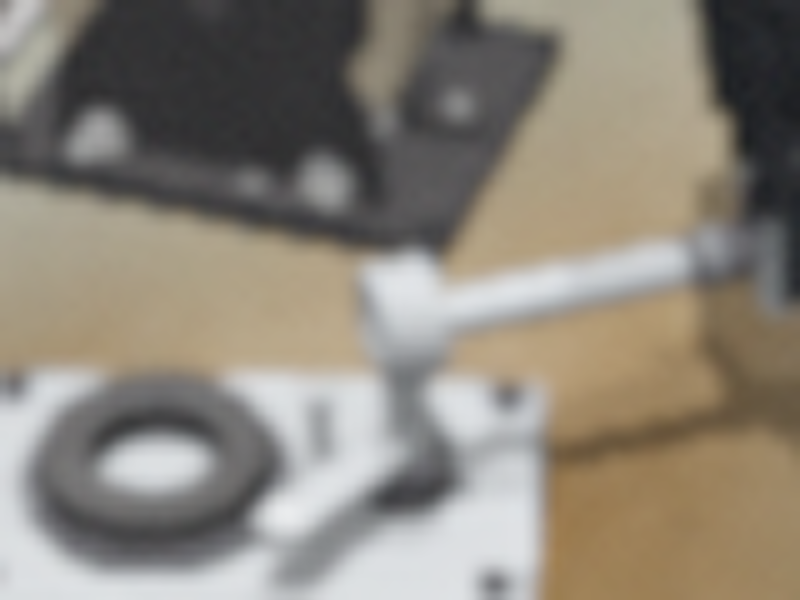

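The side view shows the rod entering the eye at (440,305), and there is no contact force. I'll push it through.

```bash
python3 -m crank '0 .006 0 0 0 0 0;0 .007 0 0 0 0 0;0 .007 0 0 0 0 0;0 .007 0 0 0 0 0;0 .007 0 0 0 0 0;0 .007 0 0 0 0 0;0 .005 0 0 0 0 0;0 0 0 0 0 0 0'
python3 - <<'E'
from h import *
p,R,s=pose(); print(p,s['tool_rot'],s['force'],s['moment'])
d=np.array([.5204,-.0193])-p[:2]; y=s['tool_rot'][2]; print('eye in tool x,y',d@[np.cos(y),np.sin(y)],d@[np.sin(y),-np.cos(y)])
E
```

```text
clock: 9.73
position: [0.4589, -0.066, 0.0818]
tool_rot: [3.142, -0.001, 0.651]
force: [-0.5, 0.7, -0.5]
grip_width: 0.0151
finger_force: 97.8
[ 0.45891174 -0.06601598  0.08180216] [ 3.14158509e+00 -7.84827817e-04  6.51428156e-01] [-0.5368439   0.74911424 -0.54868119] [-0.01887873  0.01352117  0.0532394 ]
eye in tool x,y 0.07722157761890185 0.0001323068100502639
```

```bash
python3 -m crank '0 .0003 -.0067 0 0 0 5;0 .0003 -.0067 0 0 0 5;0 .0003 -.0067 0 0 0 5;0 .0003 -.0067 0 0 0 5;0 .0003 -.0067 0 0 0 5;0 .0003 -.0067 0 0 0 5;0 .0003 -.0067 0 0 0 5;0 0 0 0 0 0 0'
cat > eye.py <<'E'
from h import *
p,R,s=pose(); print(p.round(4),s['tool_rot'].round(3),s['force'].round(1),s['moment'].round(2))
E0=np.array([.5204,-.0193]);d=E0-p[:2]; y=s['tool_rot'][2]; print('eye in tool x,y',d@[np.cos(y),np.sin(y)],d@[np.sin(y),-np.cos(y)])
f=shot("side"); P=cloud(f)[f["depth"]>0]
r=P[:,:2]-E0; F=P[(P[:,2]>.033)&(P[:,2]<.044)&(np.hypot(*r.T)>.022)&(np.hypot(*r.T)<.066)]
# drop ring/pin: finger top only
b=np.arctan2(F[:,1]-E0[1],F[:,0]-E0[0]); print('finger pts',len(F),'bearing',np.median(b),'q~',.289+1.1-np.median(b))
E
python3 eye.py
```

```text
clock: 10.4
position: [0.4419, -0.0226, 0.0818]
tool_rot: [3.141, 0.001, 0.036]
force: [-1.9, -0.0, -1.6]
grip_width: 0.0152
finger_force: 98.3
[ 0.4419 -0.0226  0.0818] [3.141e+00 1.000e-03 3.600e-02] [-1.9 -0.  -1.6] [-0.18  0.33  0.03]
eye in tool x,y 0.07853809210984751 -0.00046989613539203843
finger pts 74 bearing 0.9986541560426694 q~ 0.39034584395733063
```

```bash
python3 -m crank '0 .0003 -.0067 0 0 0 5;0 .0003 -.0067 0 0 0 5;0 .0003 -.0067 0 0 0 5;0 .0002 -.0054 0 0 0 4;0 .0002 -.0054 0 0 0 4;0 0 0 0 0 0 0;0 0 0 0 0 0 0;0 0 0 0 0 0 0'; python3 eye.py
```

```text
clock: 11.12
position: [0.4469, 0.0065, 0.0817]
tool_rot: [3.141, 0.001, -0.358]
force: [-3.8, 2.2, -1.7]
grip_width: 0.0148
finger_force: 98.4
[0.4469 0.0065 0.0817] [ 3.141e+00  1.000e-03 -3.580e-01] [-3.8  2.2 -1.7] [0.47 0.92 0.17]
eye in tool x,y 0.07787861572758133 -0.001586754552958193
finger pts 72 bearing 0.6188498779301654 q~ 0.7701501220698346
```

```bash
python3 -m crank '0 .0002 -.004 0 0 0 3;0 .0002 -.004 0 0 0 3;0 .0002 -.004 0 0 0 3;0 .0002 -.004 0 0 0 3;0 0 0 0 0 0 0;0 0 0 0 0 0 0;0 0 0 0 0 0 0;0 0 0 0 0 0 0'; python3 eye.py
```

```text
clock: 11.83
position: [0.4543, 0.0209, 0.0817]
tool_rot: [3.141, 0.001, -0.569]
force: [-5.7, 4.2, 0.5]
grip_width: 0.0151
finger_force: 98.4
[0.4543 0.0209 0.0817] [ 3.141e+00  1.000e-03 -5.690e-01] [-5.7  4.2  0.5] [0.74 1.16 0.15]
eye in tool x,y 0.07730627286631013 -0.001734911444891733
finger pts 66 bearing 0.46634791737031056 q~ 0.9226520826296895
```

```bash
python3 -m crank '0 .0001 -.004 0 0 0 3;0 .0001 -.004 0 0 0 3;0 0 0 0 0 0 0;0 0 0 0 0 0 0;0 0 0 0 0 0 0;0 0 0 0 0 0 0;0 0 0 0 0 0 0;0 0 0 0 0 0 0'; python3 eye.py
python3 - <<'E'
from h import *
f=shot("side"); v=proj(f,[.5407,-.0202,.06]).astype(int)
cv2.imwrite('pics/sd3.png',cv2.resize(f["pixels"][v[1]-30:v[1]+30,v[0]-40:v[0]+40,::-1],(800,600),interpolation=cv2.INTER_CUBIC))
E
```

```text
clock: 12.55
position: [0.4591, 0.027, 0.0817]
tool_rot: [3.141, 0.001, -0.674]
force: [-5.2, 0.8, -0.6]
grip_width: 0.0152
finger_force: 98.5
[0.4591 0.027  0.0817] [ 3.141e+00  1.000e-03 -6.740e-01] [-5.2  0.8 -0.6] [0.05 1.08 0.22]
eye in tool x,y 0.07679532748172517 -0.002044847137198359
finger pts 72 bearing 0.44598916192918653 q~ 0.9430108380708135
```

View pics/sd3.png

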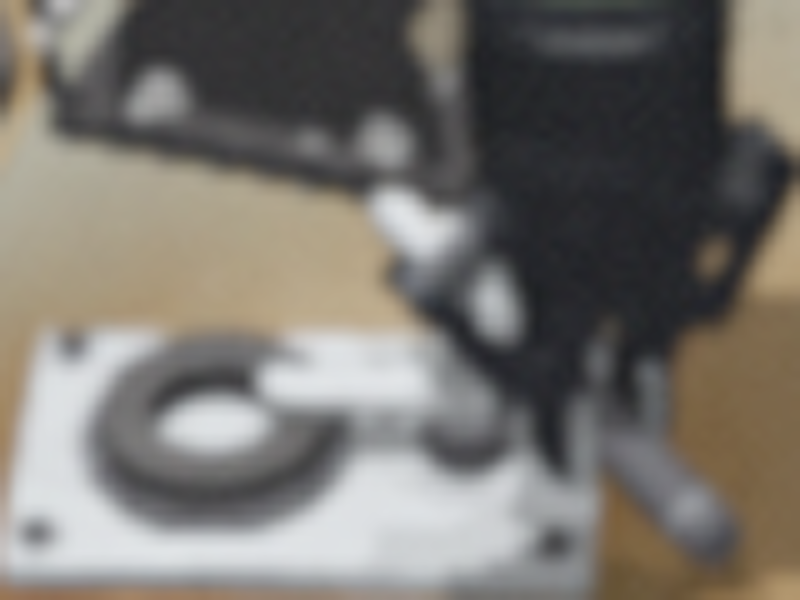

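The side view shows the finger over the ring, with its tip at (265,383) and nearly parallel to the plate. I'll calibrate the estimator with the starting frame (q=0.19).

```bash
python3 - <<'E'
from h import *
import pickle
E0=np.array([.5204,-.0193])
c,s=np.cos(.289),np.sin(.289)
for n,f in [('start',pickle.load(open('side.pkl','rb'))),('now',shot('side'))]:
    P=cloud(f); hs=cv2.cvtColor(f["pixels"],cv2.COLOR_RGB2HSV)
    k=(f["depth"]>0)&(P[...,2]>.031)&(P[...,2]<.046)&(hs[...,2]>150)
    F=P[k][:,:2]; r=np.hypot(*(F-E0).T); F=F[(r>.01)&(r<.075)]
    l=cv2.fitLine(F.astype(np.float32),cv2.DIST_HUBER,0,.001,.001).ravel()
    b=np.arctan2(*(F-E0).T[::-1]); r=np.hypot(*(F-E0).T); far=F[r>.05]
    print(n,len(F),'line',np.arctan2(l[1],l[0]),'bearing',np.median(b),'far bearing',np.arctan2(*(far.mean(0)-E0)[::-1]),len(far),r.max())
E
```

```text
start 94 line 1.3733382 bearing 1.2361324937296394 far bearing 1.2400483811395604 26 0.06847551496802298
now 87 line 0.28017628 bearing 0.44001656817861634 far bearing 0.37862373246923203 21 0.0652675560668149
```

The line fit gives 0.28 rad for the finger against 0.289 for the fixture, so the screw is at its stop. The last 6° of turning no longer moved it. I'll turn back to the middle of the play and check the bar in the hand.

```bash
python3 -m crank '0 .0003 .0067 0 0 0 -5;0 .0003 .0067 0 0 0 -5;0 .0003 .0067 0 0 0 -5;0 .0003 .0067 0 0 0 -5;0 0 0 0 0 0 -1;0 0 0 0 0 0 0;0 0 0 0 0 0 0;0 0 0 0 0 0 0'; cat > hand.py <<'E'
from h import *
p,R,s=pose(); print(p.round(4),s['tool_rot'].round(3),s['force'].round(1),s['moment'].round(2))
E0=np.array([.5204,-.0193]);d=E0-p[:2]; y=s['tool_rot'][2]; print('eye in tool x,y',d@[np.cos(y),np.sin(y)],d@[np.sin(y),-np.cos(y)])
f=shot("wrist"); P=(cloud(f)-p)@R
for t in (-.03,.02,.03,.04,.05,.06,.08,.1):
    k=(abs(P[...,0]-t)<.005)&(abs(P[...,1])<.02)&(P[...,2]<.03)&(P[...,2]>-.012)
    if k.sum()>5: print(t,k.sum(),'y',1e3*np.percentile(P[k][:,1],[2,98]).round(4),'ztop',P[k][:,2].min().round(4))
v=np.hypot(P[...,1],0)<.02
hs=cv2.cvtColor(f["pixels"],cv2.COLOR_RGB2HSV)[...,2]
k=(abs(P[...,1]-.001)<.004)&(P[...,2]<.005)&(P[...,2]>-.012)&(P[...,0]>.02)
x=P[...,0][k]; vv=hs[k]
print([(round(t,3),int(np.median(vv[abs(x-t)<.001]))) for t in np.arange(.024,.05,.002) if (abs(x-t)<.001).sum()])
E
python3 hand.py; python3 eye.py|tail -1
```

```text
clock: 13.37
position: [0.4471, 0.0044, 0.0819]
tool_rot: [-3.141, -0.0, -0.311]
force: [0.7, -0.7, -0.6]
grip_width: 0.0149
finger_force: 99.0
[0.4471 0.0044 0.0819] [-3.141 -0.    -0.311] [ 0.7 -0.7 -0.6] [ 0.05  0.08 -0.  ]
eye in tool x,y 0.07706222708600212 0.00015507716828516317
-0.03 594 y [-8.6  8.2] ztop -0.0076
0.02 863 y [-8.6  8.3] ztop -0.0077
0.03 1024 y [-8.4  8.2] ztop -0.0074
0.04 765 y [-6.6  6.7] ztop -0.0053
0.05 834 y [-6.8  6.5] ztop -0.0057
0.06 891 y [-6.6  6.4] ztop -0.0054
0.08 902 y [-16.8  19.3] ztop -0.012
0.1 1241 y [-6.6  6.5] ztop -0.0057
[(np.float64(0.024), 58), (np.float64(0.026), 130), (np.float64(0.028), 84), (np.float64(0.03), 58), (np.float64(0.032), 59), (np.float64(0.034), 67), (np.float64(0.036), 140), (np.float64(0.038), 139), (np.float64(0.04), 139), (np.float64(0.042), 225), (np.float64(0.044), 228), (np.float64(0.046), 227), (np.float64(0.048), 228)]
finger pts 67 bearing 0.3997259379613971 q~ 0.9892740620386029
```

The bar is straight, centred and force-free. The radial reach is tight for withdrawing, so I'll turn 9° within the play first and then draw back.

```bash
python3 -m crank '0 .0002 -.006 0 0 0 4.5;0 .0002 -.006 0 0 0 4.5;0 0 0 0 0 0 0;0 -.006 0 0 0 0 0;0 -.007 0 0 0 0 0;0 -.007 0 0 0 0 0;0 -.007 0 0 0 0 0;0 0 0 0 0 0 0'; python3 -m crank '0 -.007 0 0 0 0 0;0 -.007 0 0 0 0 0;0 -.007 0 0 0 0 0;0 -.007 0 0 0 0 0;0 -.007 0 0 0 0 0;0 0 0 0 0 0 0;0 0 0 0 0 0 0;0 0 0 0 0 0 0'; python3 hand.py
```

```text
clock: 14.13
position: [0.4255, 0.0279, 0.0818]
tool_rot: [3.141, 0.001, -0.465]
force: [0.2, -0.0, -1.8]
grip_width: 0.0146
finger_force: 99.1
clock: 14.8
position: [0.3961, 0.0432, 0.0819]
tool_rot: [-3.141, -0.0, -0.466]
force: [-0.5, 0.0, -0.5]
grip_width: 0.0149
finger_force: 99.3
[0.3961 0.0432 0.0819] [-3.141 -0.    -0.466] [-0.5  0.  -0.5] [0.04 0.06 0.02]
eye in tool x,y 0.13910132276987913 -8.077049074770091e-05
-0.03 604 y [-8.8  8. ] ztop -0.0069
0.02 856 y [-8.8  8.1] ztop -0.0069
0.03 1022 y [-8.7  7.9] ztop -0.0072
0.04 775 y [-6.8  6.4] ztop -0.0056
0.05 822 y [-7.   6.3] ztop -0.0056
0.06 891 y [-6.9  6.2] ztop -0.0059
0.08 1052 y [-6.8  6.2] ztop -0.0053
0.1 1240 y [-6.8  6.3] ztop -0.0058
[(np.float64(0.024), 60), (np.float64(0.026), 129), (np.float64(0.028), 92), (np.float64(0.03), 61), (np.float64(0.032), 61), (np.float64(0.034), 67), (np.float64(0.036), 145), (np.float64(0.038), 144), (np.float64(0.04), 145), (np.float64(0.042), 145), (np.float64(0.044), 144), (np.float64(0.046), 145), (np.float64(0.048), 143)]
```

```bash
python3 -m crank '0 -.005 0 0 0 0 0;0 0 0 0 0 0 0;0 0 0 -.01 0 0 0;0 0 0 -.02 0 0 0;0 0 0 -.025 0 0 0;0 0 0 -.025 0 0 0;0 0 0 0 0 0 0;0 0 0 0 0 0 0'; python3 -m crank '0 0 0 0 0 0 -5.5;0 0 0 0 0 0 -5.5;0 0 0 0 0 0 -5.5;0 0 0 0 0 0 -5.5;0 0 0 0 0 0 -5.5;0 0 0 0 0 0 -5.5;0 0 0 0 0 0 -5.5;0 0 0 0 0 0 -4.8'; python3 -c "
from h import *
togo([.4248,.3150,.0522],.290)"; python3 eye.py|tail -1
```

```text
clock: 15.52
position: [0.392, 0.0454, 0.1627]
tool_rot: [-3.14, -0.002, -0.467]
force: [0.4, -1.0, -1.3]
grip_width: 0.0151
finger_force: 99.2
clock: 16.18
position: [0.3908, 0.0454, 0.1608]
tool_rot: [-3.141, 0.002, 0.294]
force: [-0.1, -0.1, -1.4]
grip_width: 0.0152
finger_force: 99.3
shift tool [ 110.9 -248.1  108.5] mm; turn tool z 0.25 deg; tilt [-1.7804e+02 -2.6390e+01  1.6000e-01]
finger pts 67 bearing 0.4021879659351665 q~ 0.9868120340648335
```

```bash
python3 -m crank '0 .0139 -.031 0 0 0 0;0 .0139 -.031 0 0 0 0;0 .0139 -.031 0 0 0 0;0 .0139 -.031 0 0 0 0;0 .0139 -.031 0 0 0 0;0 .0139 -.031 0 0 0 0;0 .0139 -.031 0 0 0 0;0 .0136 -.031 0 0 0 .2'; python3 -m crank '0 0 0 .02 0 0 0;0 0 0 .02 0 0 0;0 0 0 .02 0 0 0;0 0 0 .015 0 0 0;0 0 0 .005 0 0 0;0 0 0 0 0 0 0;0 0 0 0 0 0 0;0 0 0 0 0 0 0'; python3 - <<'E'
from h import *
togo([.4248,.3150,.0522],.290)
import pickle
E0=np.array([.5204,-.0193]); f=shot('side'); P=cloud(f); hs=cv2.cvtColor(f["pixels"],cv2.COLOR_RGB2HSV)
k=(f["depth"]>0)&(P[...,2]>.031)&(P[...,2]<.046)&(hs[...,2]>150)
F=P[k][:,:2]; r=np.hypot(*(F-E0).T); F=F[(r>.01)&(r<.075)]
l=cv2.fitLine(F.astype(np.float32),cv2.DIST_HUBER,0,.001,.001).ravel(); print('finger',np.arctan2(l[1],l[0]))
E=P[(f["depth"]>0)&(P[...,2]>.064)&(P[...,2]<.11)][:,:2]; E=E[np.hypot(*(E-E0).T)<.04]
print('eye',cv2.minAreaRect((E*1e4).astype(np.float32)))
# bar axial position in hand: handle/rod step, start vs now
w=shot('wrist')
p,R,s=pose()
for n,f,pp,RR in [('w4',pickle.load(open('w4.pkl','rb')),np.array([.3989,-.1083,.1618]),Ro.from_euler('xyz',[-3.141,0,.646]).as_matrix()),('now',w,p,R)]:
    Q=(cloud(f)-pp)@RR; v=f["pixels"].max(-1)
    k=(abs(Q[...,1])<.004)&(Q[...,2]<.005)&(Q[...,2]>-.012)&(Q[...,0]>.02)
    x=Q[...,0][k]; z=Q[...,2][k]; print(n,[(round(t,3),float(np.median(z[abs(x-t)<.0012]).round(4))) for t in np.arange(.026,.044,.002) if (abs(x-t)<.0012).sum()])
E
```

```text
clock: 16.9
position: [0.4265, 0.3162, 0.1606]
tool_rot: [3.141, 0.001, 0.284]
force: [1.7, 0.3, -1.1]
grip_width: 0.0152
finger_force: 99.2
clock: 17.57
position: [0.4272, 0.3149, 0.0825]
tool_rot: [-3.141, -0.001, 0.285]
force: [-0.9, 0.1, -0.8]
grip_width: 0.0153
finger_force: 99.2
shift tool [-2.4 -0.7 30.3] mm; turn tool z -0.28 deg; tilt [-1.7814e+02 -2.5570e+01 -7.0000e-02]Traceback (most recent call last):
  File "<stdin>", line 7, in <module>
cv2.error: OpenCV(4.12.0) /io/opencv/modules/imgproc/src/linefit.cpp:50: error: (-215:Assertion failed) count > 0 in function 'fitLine2D_wods'
```

```bash
python3 -m crank '0 -.0024 -.0007 0 0 0 -.28;0 0 0 .008 0 0 0;0 0 0 .008 0 0 0;0 0 0 .006 0 0 0;0 0 0 .004 0 0 0;0 0 0 .003 0 0 0;0 0 0 0 0 0 0;0 0 0 0 0 0 0'; python3 -c "
from h import *
togo([.4248,.3150,.0522],.290)"
```

```text
clock: 18.28
position: [0.4242, 0.3148, 0.0526]
tool_rot: [-3.142, 0.0, 0.291]
force: [-1.3, -0.1, -0.5]
grip_width: 0.0151
finger_force: 99.8
shift tool [0.6 0.  0.4] mm; turn tool z 0.05 deg; tilt [-1.781e+02 -2.608e+01  3.000e-02]
```

```bash
python3 -m crank '0 0 0 .0005 0 0 0;0.03 0 0 0 0 0 0;0.05 0 0 0 0 0 0;0.07 0 0 0 0 0 0;0.085 0 0 0 0 0 0;0.085 0 0 0 0 0 0;0.085 0 0 0 0 0 0;0.085 0 0 0 0 0 0' 20; python3 -m crank '0.085 0 0 -.01 0 0 0;0.085 0 0 -.02 0 0 0;0.085 0 0 -.03 0 0 0;0.085 0 0 -.04 0 0 0;0.085 0 0 -.04 0 0 0;0.085 .01 0 -.04 0 0 0;0.085 .02 0 -.03 0 0 0;0.085 0 0 0 0 0 0'; python3 meas.py w5
```

```text
clock: 18.95
position: [0.4245, 0.3147, 0.0523]
tool_rot: [3.142, -0.0, 0.291]
force: [0.0, -0.0, 1.0]
grip_width: 0.085
finger_force: 0.0
clock: 19.62
position: [0.457, 0.3249, 0.2693]
tool_rot: [-3.138, -0.009, 0.289]
force: [0.1, -0.3, -1.0]
grip_width: 0.0854
finger_force: 0.0
n 3074
rod yaw 0.27554452 pt [0.47236833 0.3290848 ]
rod t [-0.10176337  0.07395719] w [-0.02000229  0.00672357] ends [0.54363784 0.34923531] [0.37353692 0.30114156] ztop 0.05770938446225908
all along -0.10994311000748777 0.07406339278935806 handle ztop 0.05793475321685909 rod z mid 0.05634432129453751
base [0.45521362 0.32323013] [166.70217285  59.75477905] 16.660457611083984 1188
```

View pics/w5.png

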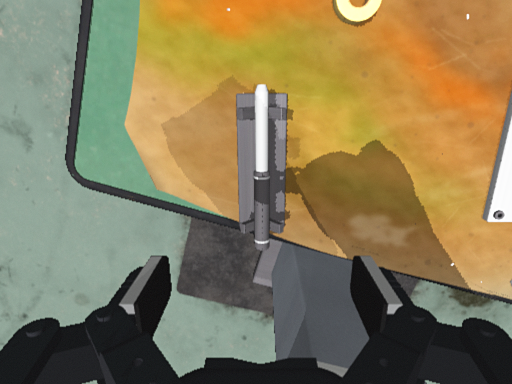

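The bar is back in both notches at (262, 85–248), within 1 mm of where it started. Last, I'll check the screw angle and the ring with the wrist camera.

```bash
python3 -m crank '0.085 -.0027 .0368 0 0 0 0;0.085 -.0027 .0368 0 0 0 0;0.085 -.0027 .0368 0 0 0 0;0.085 -.0027 .0368 0 0 0 0;0.085 -.0027 .0368 0 0 0 0;0.085 -.0027 .0368 0 0 0 0;0.085 -.0027 .0368 0 0 0 0;0.085 -.0027 .0368 0 0 0 0' >/dev/null; python3 -m crank '0.085 -.0027 .0368 0 0 0 0;0.085 -.0027 .0368 0 0 0 0;0.085 0 0 0 0 0 0;0.085 0 0 0 0 0 0;0.085 0 0 0 0 0 0;0.085 0 0 0 0 0 0;0.085 0 0 0 0 0 0;0.085 0 0 0 0 0 0'
python3 - <<'E'
from h import *
E0=np.array([.5204,-.0193]); f=shot('wrist'); P=cloud(f)[f["depth"]>0]
E=P[(P[:,2]>.064)&(P[:,2]<.11)][:,:2]; E=E[np.hypot(*(E-E0).T)<.04]; r=cv2.minAreaRect((E*1e4).astype(np.float32)); print('eye',np.array(r[0])/1e4,r[1],r[2])
a=r[2] if r[1][0]<r[1][1] else r[2]-90
print('q',.289+.55-np.radians(a))
cv2.imwrite('pics/w6.png',f["pixels"][:,:,::-1])
E
```

```text
clock: 21.0
position: [0.5326, -0.0361, 0.2623]
tool_rot: [-3.141, 0.0, 0.292]
force: [-0.2, 0.5, -0.2]
grip_width: 0.0853
finger_force: 0.0
eye [ 0.52075664 -0.02028014] (368.2921142578125, 202.3306427001953) 74.97100067138672
q 1.1013055215643188
```

View pics/w6.png

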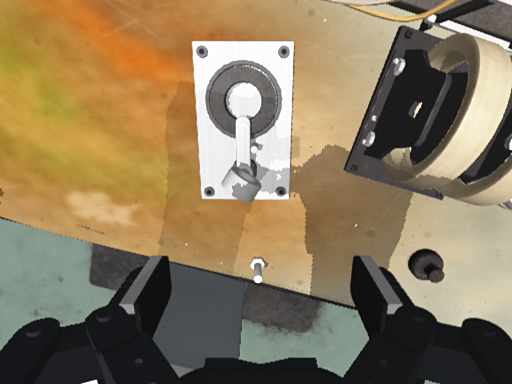

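The finger (243,115–165) lies over the ring against the pin (255,149), q ≈ 1.10. The ring is still in its nest, and the bolt and puck have not moved.

```bash
python3 -c "
from workcell import bot; print(bot.job_done())"
```

```text
the job is handed in; nothing more can be done
None
```

The job is handed in (no verdict was returned): the screw measures about 1.10 rad, at its stop, with the finger over the ring, and the bar is back in both notches within 1 mm of where it started.

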